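# Change the trimming chuck on a banding wheel

### The arm

A 6-joint arm with a two-finger parallel gripper is mounted at the origin on the work surface. World frame = base frame: x ahead of the robot, y to its left, z up, the work surface at z = 0. Lengths are in m, angles in rad, forces in N, time in s.
With the tool pointing down it reaches from about 0.325 to 0.775 m from the base axis. Payload 5.5 kg.
Tool frame: the origin (TCP) lies at the very end of the fingers, on their centre line; the grasp point (between the pads) lies 19 mm behind it; z points along the fingers, y is the line along which they close (so a half turn about z gives the same grasp; the last joint's range is limited). The gripper opens to 85 mm and grips with 20 to 120 N. Pads are 22 mm wide; open, the fingers measure 114 mm over their backs; the gripper's body (76 mm by 85 mm) begins 54 mm behind the grasp point. The pads swing forward as they close: fully open they stand 13 mm farther back than shut.
Start: joints at [-1.22, 0.091, 1.231, -0, 1.82, -0.057], TCP at [0.238, -0.551, 0.231] pointing down, gripper open.
Joint ranges: [-2.87, 2.87], [-0.86, 2.18], [0.17, 2.46], [-1.51, 4.65], [0.06, 2.69], [-2.65, 2.65]. Speed limits (rad/s): [2.57, 2.57, 3.01, 3.14, 3.14, 3.14].

### API

Orientations are given as a rotation vector (axis times angle).
In Python, from workcell import bot gives the robot as it stands. The module is installed in compiled form; this text tells all that it offers. Calls block until the motion is done:
- bot.move_to(position, orientation): joint-space move of the TCP to a pose.
- bot.movel(position, frame=None, max_speed=0.15, f_stop=None): straight line of the TCP; frame=None keeps the orientation; max_speed is the mean speed in m/s. With f_stop (N) it stops when the force on the tool has changed by that much, and returns True; else False.
- bot.goto_joints(angles): joint-space move.
- bot.command_gripper(opening): opening from 0.0 (shut) to 1.0 (fully open); the grip force is fixed at half the most; returns when the fingers have stopped.
- bot.sleep(seconds).
- bot.inverse_kinematics(position, orientation): joint angles nearest the present ones, or None.
- bot.read_state(): the state.
- bot.read_camera(name): name is "side" or "top"; returns a dict with "pixels" (480x640x3 uint8, red, green, blue), "depth" (480x640 float32, m along the optical axis (not along the pixel's ray), 0 where there is no reading), "intrinsics" (3x3 intrinsics, pixels), "R" (3x3) and "t" (3): a world point X has camera coordinates R X + t. Camera axes: x right, y down, z forward; pixel columns grow to the right and rows downward; lengths in m; the calibration is good to about 2 mm. A picture is of the moment at which its call begins.
A pose or a line that the arm cannot do raises bot.PlanningError and nothing moves.
- bot.hand_in(): hands the job in; it is judged then, once.
The state is a dict: "time": time; "joint_pos": joint angles; "joint_vel": joint speeds; "joint_efforts": joint torques, N m; "ee_pos": TCP position; "orientation": TCP orientation; "wrist_force": force on the tool from outside, world axes, zero at the start; "wrist_torque": the same for the moment, N m; "width": opening from 0.0 (shut) to 1.0 (fully open); "finger_force": force on a finger pad.
Only numpy, scipy, OpenCV 4.12 (cv2) and the standard library are available. Lean on these libraries where they do the work, as an engineer would, in place of code of your own. Each camera call takes 0.05 s, during which the arm holds its last target. There are 200 camera calls.

### The job

Change the trimming chuck on the potter's banding wheel: lift the narrow chuck off the studs and stand it upright in the middle of the bare ware board, and let go of it; only then turn the wide chuck with the three matching holes to line up with the studs and slide it on until its plate lies flat on the wheel head, and let go. The chucks are brittle, so set them down gently without dropping them, and leave everything else where it is.

Things in the scene. Friction and masses are not known exactly. Their poses are not given: they have to be found in the camera images.
- wheel_top (a point): potter's banding wheel, fixed, does not turn: cast foot and column under a round flat aluminium head 160 mm across, its top face 70 mm above the table. Point: centre of the head's top face; z up. Its studs are told under wheel
- narrow_chuck_mid (a point): narrow trimming chuck, loose, about 0.45 kg (0.3 to 0.65): a flat square plywood plate 120 x 120 x 10 mm with an upright open terracotta tube in its middle, 46 mm outside diameter, 7 mm wall, 80 mm tall, rim 90 mm above the plate's underside. Starts seated on the wheel's studs (plate on the head, studs standing 10 mm out of its top). Point: on the axis, 45 mm above the underside; z up
- wide_chuck_mid (a point): wide trimming chuck with three holes, loose, about 0.45 kg (0.3 to 0.65), standing on the table: the same plywood plate 120 x 120 x 10 mm with an upright open terracotta tube 58 mm outside diameter, 7 mm wall, 60 mm tall, rim 70 mm above the underside. Point: on the axis, 35 mm above the underside; z up. Its holes are told under wide_chuck
- other_chuck_mid (a point): bystander: a wide chuck of the same outside sizes as the wide one but with four evenly spaced holes, which does not fit the wheel. Point: on the axis, 35 mm above the underside
- board_top (a point): ware board, fixed to the table: bare wooden board 140 x 140 mm on two battens, its top 15 mm above the table. Point: centre of its top face; x and y along its edges, z up
- narrow_chuck: the narrow chuck again; origin at the centre of its plate's underside, axes as the point above; three 13 mm holes through the plate, centres 45 mm from the axis: one along +x, the other two 135 degrees either side of it (at x -32, y +-32 mm)
- wide_chuck: the three-hole wide chuck again; origin at the centre of its plate's underside, axes as the point above; three 13 mm holes through the plate, centres 45 mm from the axis: one along +x, the other two 135 degrees either side of it (at x -32, y +-32 mm); they fit the wheel's studs with 1.5 mm play all round
- wheel: the banding wheel again; origin on the table under its centre, axes as the point above. Three round steel studs, 10 mm diameter, stand 20 mm above the face (straight to 12 mm, then tapering to a blunt 4 mm tip), 45 mm from the centre: one along +x, the other two 135 degrees either side of it (at x -32, y +-32 mm), so only one way round fits
- board: the ware board again; origin on the table under its centre
- pumpkin: bystander: round terracotta pumpkin 112 mm across with a dark bent stem, 137 mm tall; origin at the centre of its underside
- white_bottle: bystander: white plastic bottle, 52 mm diameter, 170 mm tall; origin at the centre of its underside
- amber_bottle: bystander: amber glass bottle, 52 mm diameter, 170 mm tall; origin at the centre of its underside
- brush_pot: bystander: white cup 72 mm across, 95 mm tall, with brushes standing in it up to 205 mm; origin at the centre of its underside
- tin: bystander: closed tin, 70 mm diameter, 95 mm tall; origin at the centre of its underside
- dish: bystander: small blue bowl 84 mm across, 35 mm tall; origin at the centre of its underside
- brush: bystander: brush 160 mm long lying on the table; origin at its middle, underside, x along it

How it is judged:
By the outcome, as a careful person would: the job done as asked, in the order asked, and still so for the second after the job is handed in, with the robot touching nothing.
It also fails if it takes over 72 s, if anything falls off the work surface, if the arm or the gripper's body presses on something with over 40 N, if the wrist force passes 120 N, or if a joint passes its speed limit or range.

## Working session

There is one attempt and no reset: what is moved stays moved. The work goes in short steps, each a Python script; the robot and the scene stay as the last script left them, time stands still between calls to the robot, and variables do not carry over. Pictures are saved under pics/ and viewed, at most 10 in all, crops included, and the job is handed in when it is done.

```bash
mkdir -p pics; python3 - <<'E'
from workcell import bot
import cv2,numpy as np
for n in("top","side"):
    c=bot.read_camera(n); cv2.imwrite(f"pics/{n}0.png",c["pixels"][:,:,::-1]); np.savez(f"{n}0.npz",**c)
    print(n,c["intrinsics"].round(1).tolist(),(-c["R"].T@c["t"]).round(3),c["R"].round(3).tolist())
print(bot.read_state())
E
```

```text
top [[502.2, 0.0, 316.0], [0.0, 502.2, 235.4], [0.0, 0.0, 1.0]] [ 0.421 -0.013  1.119] [[-0.019, -0.999, -0.032], [-0.992, 0.023, -0.123], [0.123, 0.029, -0.992]]
side [[545.5, 0.0, 320.6], [0.0, 545.5, 228.3], [0.0, 0.0, 1.0]] [0.463 0.753 0.96 ] [[-0.991, -0.129, -0.017], [-0.086, 0.746, -0.66], [0.098, -0.653, -0.751]]
{'time': 0.1, 'joint_pos': array([-1.21970048e+00,  9.18043822e-02,  1.23175982e+00,  3.42885740e-05,
        1.81982558e+00, -5.66921823e-02]), 'joint_vel': array([ 5.25753614e-04, -4.68291899e-04, -2.74275032e-03,  2.32180421e-03,
       -4.51318287e-05,  6.35581168e-04]), 'joint_efforts': array([ 3.67471890e-03, -4.60217106e+01, -4.19219148e+01,  6.35103788e-05,
        1.05646695e-02, -8.79014461e-07]), 'ee_pos': array([ 0.23787225, -0.55055245,  0.23025468]), 'orientation': array([-3.07476788e+00, -6.35774906e-01,  3.62187913e-04]), 'wrist_force': array([-0.11334216, -0.04618335, -0.31637647]), 'wrist_torque': array([-0.00593565,  0.07073273,  0.02244373]), 'finger_force': 0.0, 'width': 0.9963804795711146}
```

View pics/top0.png

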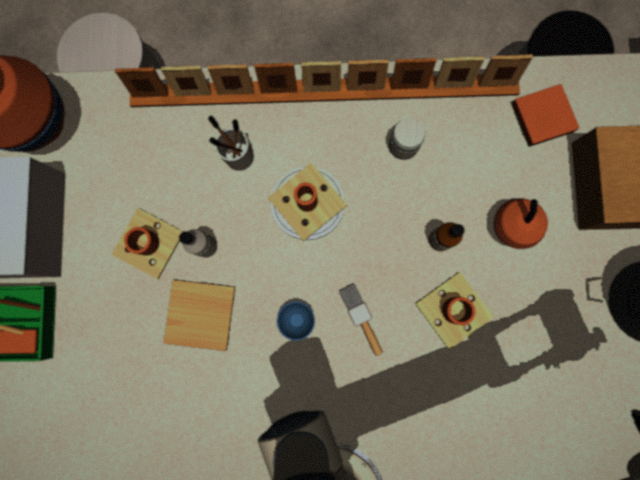

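View pics/side0.png

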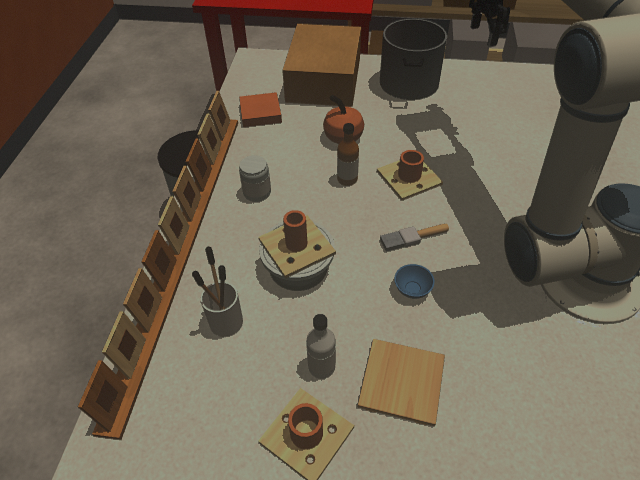

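Top view: wheel with narrow chuck at (307,203), candidate wide chucks at (140,240) and (457,310), board at (200,315). I'll enlarge both views of the chucks and measure the plates.

```bash
cat > h.py <<'E'
import numpy as np, cv2
def ray(c,uv,z):
    d=c["R"].T@np.linalg.solve(c["intrinsics"],[uv[0],uv[1],1.]); o=-c["R"].T@c["t"]
    return o+d*(z-o[2])/d[2]
def proj(c,X):
    p=c["intrinsics"]@(c["R"]@np.asarray(X,float)+c["t"]); return p[:2]/p[2]
def rect(c,ctr,z,half=.09,n=270):   # rectified patch of plane z; columns=+x, rows=-y
    s=[(-1,1),(1,1),(1,-1),(-1,-1)]
    src=np.float32([proj(c,[ctr[0]+a*half,ctr[1]+b*half,z]) for a,b in s])
    H=cv2.getPerspectiveTransform(src,np.float32([[0,0],[n,0],[n,n],[0,n]]))
    return cv2.warpPerspective(np.ascontiguousarray(c["pixels"][:,:,::-1]),H,(n,n),flags=cv2.INTER_CUBIC)
E
python3 - <<'E'
from h import *
T=dict(np.load("top0.npz"));S=dict(np.load("side0.npz"))
rows=[[],[]]
for uv,z in (((307,203),.08),((145,243),.01),((457,310),.01)):
    p=ray(T,uv,z); print(p.round(3))
    for i,c in enumerate((T,S)): rows[i].append(rect(c,p,z,.085,266))
cv2.imwrite("pics/rect.png",np.vstack([np.hstack(r) for r in rows]))
# yellow plate / board masks
for n,c in(("top",T),("side",S)):
    hsv=cv2.cvtColor(c["pixels"],cv2.COLOR_RGB2HSV)
    for uv in ((285,215),(457,342),(132,258),(200,315)) if n=="top" else ((285,265),(410,190),(300,465),(400,385)):
        print(n,uv,hsv[uv[1],uv[0]])
    print(n,'table',hsv[400,200] if n=="top" else hsv[300,500])
E
```

```text
[0.62  0.035 0.08 ]
[0.551 0.404 0.01 ]
[ 0.389 -0.283  0.01 ]
top (285, 215) [ 21 120 163]
top (457, 342) [ 23 110 155]
top (132, 258) [ 22 120 162]
top (200, 315) [ 18 138 166]
top table [ 25  42 156]
side (285, 265) [ 20 106 149]
side (410, 190) [ 23  99 147]
side (300, 465) [ 26  93 148]
side (400, 385) [ 17 133 148]
side table [22 48 79]
```

View pics/rect.png

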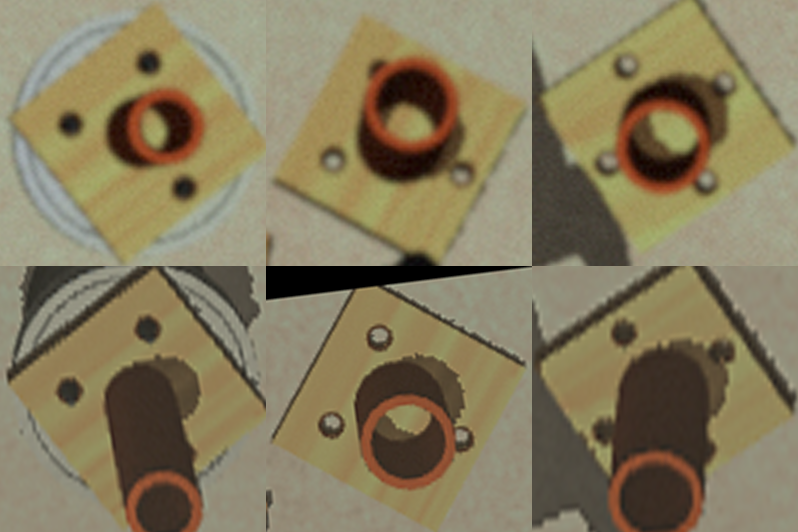

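Left chuck (centre around 0.55,0.40) has three holes → the wide one; the right has four → bystander. Now poses.

```bash
cat >> h.py <<'E'
def square(c,ctr,z,half,lo=(14,80,110),hi=(30,200,255)):
    n=int(half*4000); im=rect(c,ctr,z,half,n); hsv=cv2.cvtColor(im,cv2.COLOR_BGR2HSV)
    m=cv2.morphologyEx(cv2.inRange(hsv,lo,hi),cv2.MORPH_OPEN,np.ones((5,5)))
    k=max(cv2.findContours(m,cv2.RETR_EXTERNAL,cv2.CHAIN_APPROX_NONE)[0],key=cv2.contourArea)
    (u,v),wh,a=cv2.minAreaRect(cv2.convexHull(k)); s=2*half/n
    return np.array([ctr[0]-half+u*s,ctr[1]+half-v*s]),np.array(wh)*s*1e3,(-a)%90
def fit(pts):   # holes ordered +x, +135, -135 -> centre, yaw
    a=np.radians([0,135,-135]); m=.045*np.c_[np.cos(a),np.sin(a)]; p=np.asarray(pts)[:,:2]
    pc=p-p.mean(0); mc=m-m.mean(0)
    y=np.arctan2((mc[:,0]*pc[:,1]-mc[:,1]*pc[:,0]).sum(),(mc*pc).sum())
    R=np.array([[np.cos(y),-np.sin(y)],[np.sin(y),np.cos(y)]]); ctr=p.mean(0)-R@m.mean(0)
    return ctr,np.degrees(y),np.linalg.norm(p-ctr-m@R.T,axis=1)*1e3
E
python3 - <<'E'
from h import *
T=dict(np.load("top0.npz"));S=dict(np.load("side0.npz"))
s=.17/266
def P(ctr,q): return [(ctr[0]-.085+u*s,ctr[1]+.085-v*s) for u,v in q]
W=(.551,.404);N=(.62,.035)
print("narrow holes",fit(P(N,[(184,188),(149,62),(70,124)])))
print("wide side",fit(P(W,[(113,71),(65,159),(196,172)])))
print("wide top",fit(P(W,[(114,71),(67,160),(195,175)])))
for nm,c in(("top",T),("side",S)):
    for k,ctr,z,h in(("narrow",N,.08,.1),("wide",W,.01,.095),("board",ray(T,(200,315),.015),.015,.1)):
        print(nm,k,*square(c,ctr,z,h))
print("wbottle",ray(S,(321,376),0),ray(S,(320,322),.17),ray(T,(189,239),.17))
print("brushpot",ray(T,(235,160),.0),"amber",ray(T,(455,232),.17))
E
```

```text
narrow holes (array([0.62468685, 0.03543717]), np.float64(-51.888838190914136), array([0.22488528, 0.29909185, 0.28706266]))
wide side (array([0.54534181, 0.40956521]), np.float64(93.06648489135075), array([11.85530885, 13.68569163, 12.45192814]))
wide top (array([0.54582942, 0.40871607]), np.float64(92.49824652246359), array([11.22921146, 13.00787752, 11.67541579]))
top narrow [0.62378981 0.03526666] [119.40639496 120.53822327] 38.24642562866211
top wide [0.55103346 0.39846848] [121.30821991 122.85715485] 61.23884201049805
top board [0.38975321 0.27919118] [141.34909058 142.04295349] 82.40535640716553
side narrow [0.62309621 0.03521846] [120.25052643 120.67176819] 38.1572265625
side wide [0.55035228 0.40011065] [120.19351959 120.27706146] 61.29404640197754
side board [0.38831388 0.28084283] [140.15486145 139.88496399] 82.37185001373291
wbottle [0.53945723 0.28674331 0.        ] [0.54010806 0.27302631 0.17      ] [0.53792969 0.258547   0.17      ]
brushpot [0.73953884 0.20265571 0.        ] amber [ 0.53958802 -0.24852553  0.17      ]
```

```bash
cat >> h.py <<'E'
from scipy.spatial.transform import Rotation as Ro
def ori(deg): return (Ro.from_euler('z',deg,degrees=True)*Ro.from_euler('x',180,degrees=True)).as_rotvec()
def rd(bot):
    s=bot.read_state(); print("t%.1f pos %s F %s w %.3f ff %.1f"%(s["time"],s["ee_pos"].round(4),s["wrist_force"].round(1),s["width"],s["finger_force"]))
NAR=np.array([.6235,.0352]);WID=np.array([.5507,.3995]);BRD=np.array([.389,.280])
E
python3 - <<'E'
from h import *
from workcell import bot
for nm,p,zs in(("nar",NAR,(.117,.27)),("brd",BRD,(.063,.27)),("wid",WID,(.03,.25)),("whl",NAR,(.10,.27))):
    for d in range(-180,180,30):
        q=[bot.inverse_kinematics([*p,z],ori(d)) for z in zs]
        print(nm,d,[None if x is None else np.round(x,2)[[0,3,5]].tolist() for x in q]) if all(x is not None for x in q) else None
E
```

```text
nar -180 [[0.0, 0.0, -1.57], [0.0, 0.0, -1.57]]
nar -150 [[0.0, 0.0, -2.09], [0.0, 0.0, -2.09]]
nar -120 [[0.0, 0.0, -2.62], [0.0, 0.0, -2.62]]
nar -60 [[0.0, -0.0, 2.62], [0.0, -0.0, 2.62]]
nar -30 [[0.0, -0.0, 2.1], [0.0, -0.0, 2.1]]
nar 0 [[0.0, -0.0, 1.57], [0.0, -0.0, 1.57]]
nar 30 [[0.0, -0.0, 1.05], [0.0, -0.0, 1.05]]
nar 60 [[0.0, -0.0, 0.53], [0.0, -0.0, 0.53]]
nar 90 [[0.0, -0.0, 0.0], [0.0, -0.0, 0.0]]
nar 120 [[0.0, 0.0, -0.52], [0.0, 0.0, -0.52]]
nar 150 [[0.0, 0.0, -1.05], [0.0, 0.0, -1.05]]
brd -180 [[0.55, 0.0, -1.02], [0.55, 0.0, -1.02]]
brd -150 [[0.55, 0.0, -1.54], [0.55, 0.0, -1.54]]
brd -120 [[0.55, 0.0, -2.07], [0.55, 0.0, -2.07]]
brd -90 [[0.55, 0.0, -2.59], [0.55, 0.0, -2.59]]
brd 0 [[0.55, -0.0, 2.12], [0.55, -0.0, 2.12]]
brd 30 [[0.55, -0.0, 1.6], [0.55, -0.0, 1.6]]
brd 60 [[0.55, -0.0, 1.08], [0.55, -0.0, 1.08]]
brd 90 [[0.55, -0.0, 0.55], [0.55, -0.0, 0.55]]
brd 120 [[0.55, -0.0, 0.03], [0.55, -0.0, 0.03]]
brd 150 [[0.55, -0.0, -0.49], [0.55, -0.0, -0.49]]
wid -180 [[0.58, 0.0, -0.99], [0.58, 0.0, -0.99]]
wid -150 [[0.58, 0.0, -1.52], [0.58, 0.0, -1.52]]
w
[... 197 characters left out ...]
60 [[0.58, -0.0, 1.1], [0.58, -0.0, 1.1]]
wid 90 [[0.58, -0.0, 0.58], [0.58, -0.0, 0.58]]
wid 120 [[0.58, -0.0, 0.05], [0.58, -0.0, 0.05]]
wid 150 [[0.58, -0.0, -0.47], [0.58, -0.0, -0.47]]
whl -180 [[0.0, 0.0, -1.57], [0.0, 0.0, -1.57]]
whl -150 [[0.0, 0.0, -2.09], [0.0, 0.0, -2.09]]
whl -120 [[0.0, 0.0, -2.62], [0.0, 0.0, -2.62]]
whl -60 [[0.0, -0.0, 2.62], [0.0, -0.0, 2.62]]
whl -30 [[0.0, -0.0, 2.1], [0.0, -0.0, 2.1]]
whl 0 [[0.0, -0.0, 1.57], [0.0, -0.0, 1.57]]
whl 30 [[0.0, -0.0, 1.05], [0.0, -0.0, 1.05]]
whl 60 [[0.0, -0.0, 0.53], [0.0, -0.0, 0.53]]
whl 90 [[0.0, -0.0, 0.0], [0.0, -0.0, 0.0]]
whl 120 [[0.0, 0.0, -0.52], [0.0, 0.0, -0.52]]
whl 150 [[0.0, 0.0, -1.05], [0.0, 0.0, -1.05]]
```

```bash
python3 - <<'E'
from h import *
from workcell import bot
p=NAR
bot.move_to([*p,.27],ori(90)); rd(bot)
print(bot.movel([*p,.117],max_speed=.1,f_stop=8)); rd(bot)
bot.command_gripper(0.0); rd(bot)
print(bot.movel([*p,.15],max_speed=.04,f_stop=25)); rd(bot)
print(bot.movel([*p,.26],max_speed=.12)); rd(bot)
c=bot.read_camera("top"); s=bot.read_camera("side")
np.savez("top1.npz",**c)
cv2.imwrite("pics/a.png",np.hstack([c["pixels"][100:300,200:430],s["pixels"][80:330,180:410][:200]])[:,:,::-1])
E
```

```text
t2.6 pos [0.6235 0.0342 0.2699] F [-0.3  0.8  0.1] w 1.004 ff 0.0
False
t4.3 pos [0.6239 0.0352 0.1179] F [-0.2 -0.2 -0.4] w 0.997 ff 0.0
t4.7 pos [0.624  0.0352 0.1178] F [1.5 0.8 2.8] w 0.533 ff 62.3
False
t5.7 pos [0.6233 0.0352 0.1496] F [-0.2 -0.1 -5.4] w 0.532 ff 62.8
False
t6.8 pos [0.6232 0.0352 0.2587] F [-0.2 -0.5 -5. ] w 0.533 ff 62.9
```

View pics/a.png

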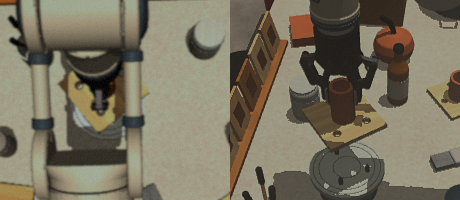

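Narrow chuck is held level above the bare studs. Placing it on the board.

```bash
python3 - <<'E'
from h import *
from workcell import bot
p=BRD
bot.move_to([*p,.27],ori(134.2)); rd(bot)
bot.movel([*p,.075],max_speed=.1); rd(bot)
print(bot.movel([*p,.058],max_speed=.012,f_stop=3)); rd(bot)
bot.command_gripper(.72); rd(bot)
bot.command_gripper(1.0)
bot.movel([*p,.10],max_speed=.05); bot.movel([*p,.25],max_speed=.2); rd(bot)
bot.move_to([*(WID),.25],ori(90))
c=bot.read_camera("top"); s=bot.read_camera("side")
np.savez("top2.npz",**c);np.savez("side2.npz",**s)
print("wide",*square(s,WID,.01,.095)); print("narrow",*square(s,BRD,.025,.09))
N=(.6235,.0352)
cv2.imwrite("pics/b.png",np.vstack([np.hstack([rect(x,N,z,.085,260) for x,z in((c,.09),(s,.09),(s,.07))]),np.hstack([rect(x,BRD,.025,.085,260) for x in(c,s)]+[np.zeros((260,260,3),np.uint8)])]))
E
```

```text
t8.2 pos [0.3897 0.2795 0.2699] F [-0.1  0.5 -5.9] w 0.531 ff 62.8
t10.3 pos [0.3893 0.2802 0.0756] F [-0.4  0.3 -5.4] w 0.533 ff 62.8
True
t11.2 pos [0.3888 0.2799 0.0628] F [-0.9 -0.5  6. ] w 0.528 ff 63.6
t11.5 pos [0.3874 0.279  0.0602] F [ 0.2 -0.3  0.5] w 0.716 ff 0.0
t13.7 pos [0.3887 0.2798 0.2485] F [-0.6  0.1 -0.7] w 0.999 ff 0.0
wide [0.51603709 0.43946068] [ 51.51588821 120.94573975] 32.0053825378418
narrow [0.37306979 0.31624843] [98.90276337 82.72886658] 82.59308671951294
```

View pics/b.png

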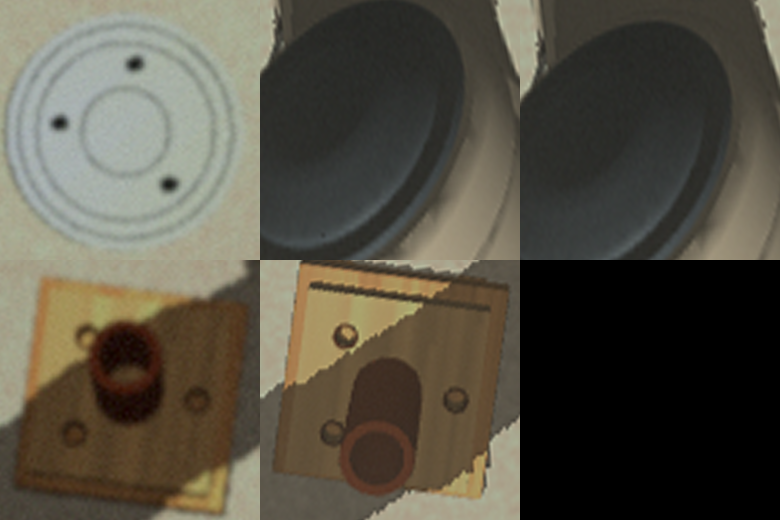

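Studs are bare and narrow chuck stands aligned on the board. Fit studs from the top view (dark blobs, plane z≈0.08), then grasp the wide chuck.

```bash
python3 - <<'E'
from h import *
from workcell import bot
c=dict(np.load("top2.npz"))
im=rect(c,NAR,.08,.085,680); g=cv2.GaussianBlur(cv2.cvtColor(im,cv2.COLOR_BGR2GRAY),(0,0),3)
n,l,st,ct=cv2.connectedComponentsWithStats((g<75).astype(np.uint8))
P=[(NAR[0]-.085+u*.00025,NAR[1]+.085-v*.00025,a[4]) for a,(u,v) in zip(st[1:],ct[1:]) if 300<a[4]<6000 and np.hypot(u-340,v-340)<230]
print(np.round(P,4))
A=[np.degrees(np.arctan2(p[1]-NAR[1],p[0]-NAR[0])) for p in P]
o=[min(range(len(P)),key=lambda i:abs((A[i]-t+180)%360-180)) for t in(-51.8,83.2,173.2)]
print("studs",fit([P[i][:2] for i in o]))
s=.17/266; W=(.551,.404)
print("wide holes",[fit([(W[0]-.085+u*s,W[1]+.085-v*s) for u,v in q]) for q in([(196,172),(113,71),(65,159)],[(195,175),(114,71),(67,160)])])
p=WID
bot.movel([*p,.03],max_speed=.1,f_stop=8); rd(bot)
bot.command_gripper(0.0); rd(bot)
bot.movel([*p,.05],max_speed=.04); rd(bot)
bot.movel([*p,.25],max_speed=.12); rd(bot)
bot.move_to([*NAR,.25],ori(66.9)); rd(bot)
bot.movel([*NAR,.145],max_speed=.1); rd(bot)
a=bot.read_camera("side"); t=bot.read_camera("top"); np.savez("side3.npz",**a); np.savez("top3.npz",**t)
print("held",*square(a,NAR,.1255,.095),*square(t,NAR,.1255,.095))
cv2.imwrite("pics/c.png",np.hstack([rect(x,NAR,.1255,.085,390) for x in(a,t)]))
E
```

```text
[[ 6.284e-01  7.950e-02  5.960e+02]
 [ 5.787e-01  4.050e-02  5.910e+02]
 [ 6.511e-01 -0.000e+00  6.690e+02]]
studs (array([0.62324365, 0.03511861]), np.float64(-51.7075218997477), array([0.18554861, 0.2931988 , 0.18971687]))
wide holes [(array([0.55114802, 0.40042134]), np.float64(-28.236695817565437), array([0.47342901, 0.12496766, 0.52231763])), (array([0.55153264, 0.3994933 ]), np.float64(-29.03423217647521), array([0.55651699, 0.91627338, 0.66439478]))]
t17.0 pos [0.551  0.3997 0.0306] F [ 0.7 -0.4  0. ] w 1.000 ff 0.0
t17.4 pos [0.5513 0.3998 0.0309] F [ 1.1 -0.3  2.8] w 0.662 ff 65.4
t18.0 pos [0.5506 0.3995 0.0498] F [-0.6  0.4 -4.9] w 0.664 ff 64.9
t19.9 pos [0.5505 0.3994 0.2488] F [ 0.  -0.9 -5.7] w 0.670 ff 64.9
t21.2 pos [0.6235 0.0366 0.25  ] F [ 0.7  0.5 -6.6] w 0.667 ff 64.9
t22.4 pos [0.624  0.0352 0.1462] F [-0.2 -0.7 -7. ] w 0.663 ff 64.9
held [0.60241132 0.06243138] [ 54.6962471  119.83462524] 38.41805648803711 [0.56929335 0.03752208] [62.96152496 47.8776207 ] 21.286399841308594
```

View pics/c.png

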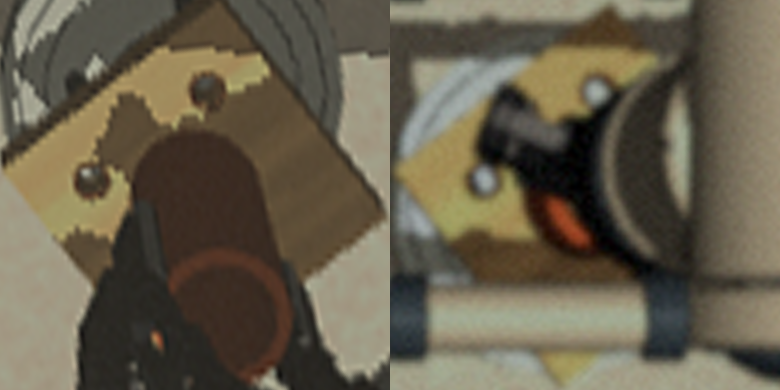

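Held holes sit within ~1 mm of the studs, yaw matches. Correct by (−0.3,−0.9) mm and descend with force stop.

```bash
python3 - <<'E'
from h import *
from workcell import bot
p=np.array([.6231,.0343])
bot.movel([*p,.128],max_speed=.05); bot.sleep(.3); rd(bot)
print(bot.movel([*p,.0975],max_speed=.015,f_stop=5)); rd(bot)
E
```

```text
t23.3 pos [0.6233 0.0343 0.1284] F [-0.3  0.3 -6.2] w 0.665 ff 64.9
True
t24.9 pos [0.623  0.0343 0.1009] F [-0.5  0.7  6.7] w 0.664 ff 65.6
```

```bash
python3 - <<'E'
from h import *
from workcell import bot
p=np.array([.6231,.0343])
bot.command_gripper(1.0); rd(bot)
bot.movel([*p,.15],max_speed=.05); bot.movel([*p,.27],max_speed=.2)
bot.goto_joints([-1.22,.091,1.231,0,1.82,-.057]); bot.sleep(.5); rd(bot)
a=bot.read_camera("side"); t=bot.read_camera("top")
print("wide",*square(t,NAR,.08,.1),*square(a,NAR,.08,.1)); print("board",*square(t,BRD,.025,.09))
cv2.imwrite("pics/d.png",np.hstack([a["pixels"][60:,60:470],t["pixels"][60:,100:490]])[:,:,::-1])
E
```

```text
t25.3 pos [0.6213 0.0343 0.0973] F [-0.4 -0.3 -0. ] w 1.000 ff 0.0
t30.3 pos [ 0.2378 -0.5507  0.2312] F [-0.1 -0.1  0.3] w 1.001 ff 0.0
wide [0.62216396 0.03510398] [119.76707458 120.11061096] 38.12518310546875 [0.62190842 0.03509145] [120.5291748  120.41435242] 38.18564224243164
board [0.39000471 0.27665512] [140.1157074  140.64605713] 82.2733826637268
```

View pics/d.png

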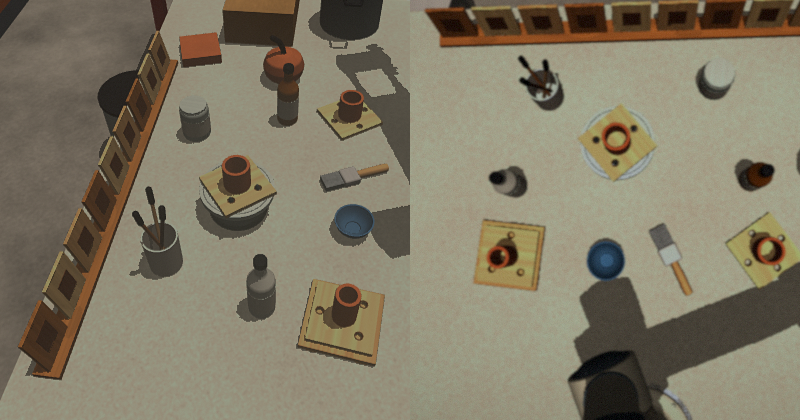

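The picture shows the wide chuck seated flat on the wheel at left-half (237,180), the narrow one upright in the middle of the board at (345,310), and the bystanders unmoved.

```bash
python3 -c "
from workcell import bot
print(bot.hand_in())"
```

```text
the job is handed in; nothing more can be done
None
```

The narrow chuck stands upright in the middle of the ware board and the three-hole wide chuck sits flat on the wheel's studs, both released; I saw no bystander moved, and the job was handed in about 30 s into the 72 s limit.

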